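# Draw a hand file out of a half-covered tool tray

## Task

The orange-handled file lies in the green tool tray with both its ends caught under the fixed grey covers, and the opening between them is shorter than the file. Without forcing it against the tray, slide the file endways under the wide cover until its handle end is free, tilt the handle up through the opening and draw the file out slantwise, leaving the things around the tray alone. Finish holding the file in the gripper, level and still above the tray, with all of it at least 10 cm above the covers; do not put it down.

Things in the scene. Friction and masses are not known exactly. Their poses are not given: they have to be found in the camera images.
- tray: Green steel tool tray on rubber feet, fixed to the bench. Inside 280 (its x) x 130 (its y) x 45 mm high, walls 3 mm; origin at the centre of its underside on the bench, z up; inner floor 7 mm above the bench. Two fixed grey covers 3 mm thick, undersides 52 mm above the bench, span its width: the wide one from x = -140 to -50 mm, the narrow one from x = +105 to +140 mm.
- opening (a point): Centre of the tray's opening between the covers, level with their tops, 55 mm above the bench; axes as the tray's. The opening is 155 mm (x) by 130 mm (y). The side walls beside it end in a rolled rim 55 mm above the bench.
- file_grip (a point): Grasp place at mid height of the file's handle, 12 mm above its underside. Axes: x from blade tip to handle end, y across, z up. The file is 225 mm long, about 0.2 kg, balanced about 25 mm from here towards the tip; it lies on the tray's floor, blade under the wide cover. The orange and black handle has flat sides, 26 mm wide, 24 mm high, from 25 mm on the tip side to 75 mm on the end side.
- file_tip (a point): Tip of the file's steel blade (blade 20 mm wide, 5 mm thick, its underside flush with the handle's), at mid thickness, 2.5 mm above the file's underside; 150 mm from file_grip along -x of the file.
- file_end (a point): Centre of the handle's end face, 75 mm from file_grip along +x of the file; 225 mm from the tip.
- tape_measure: Yellow tape measure, 35 x 93 x 67 mm high, standing on the bench beside the tray; origin at its underside. Bystander.
- masking_tape: Flat roll of masking tape, 98 mm across, 25 mm high, on the bench on the robot's side of the tray; origin at its underside. Bystander.
- ali_block: Aluminium block, 40 x 60 x 38 mm high, on the bench past the tray's narrow-cover end; origin at its underside. Bystander.
Mind the look-alikes: they are no part of the job. There is more than one size of the part that bears file_grip; the job needs the larger.

How it is judged:
By the outcome, as a careful person would: the job done as asked, in the order asked, and still so for the second after the job is handed in, while the arm keeps its last pose, push and grip.
It also fails if it takes over 43 s, if anything falls off the work surface, if the arm or the gripper's body presses on something with over 40 N, if the wrist force passes 120 N, or if a joint passes its speed limit or range.

## Robot

A 7-joint arm with a two-finger parallel gripper is mounted at the origin on a cart in front of the work surface, level with it; the furniture and walls round the work are solid. World frame = base frame: x ahead of the robot, y to its left, z up, the work surface at z = 0. Lengths are in m, angles in rad, forces in N, time in s.
With the tool pointing down it reaches from about 0.35 to 0.9 m from the base axis. Payload 7.2 kg.
Tool frame: the origin (TCP) lies midway between the tips of the shut fingers; the grasp point (between the pads) lies 19 mm behind it (r.grip_depth is the distance from the TCP to the grasp point, in m); z points along the fingers, y is the line along which they close (so a half turn about z gives the same grasp; the last joint's range is limited). The gripper opens to 85 mm and grips with 20 to 120 N. Pads are 22 mm wide; open, the fingers measure 114 mm over their backs; the gripper's body (76 mm by 85 mm) begins 54 mm behind the grasp point. The pads swing forward as they close: fully open they stand 13 mm farther back than shut.
Start: joints at [-1.308, 0.411, -0.013, 1.596, 0.006, 1.134, -0.082], TCP at [0.203, 0.591, 0.231] pointing down, gripper open.
Joint ranges: [-2.95, 2.95], [-0.29, 1.99], [-1.47, 1.44], [0.14, 2.54], [-1.03, 4.17], [0.13, 1.85], [-2.86, 2.86]. Speed limits (rad/s): [2.39, 2.39, 3.01, 3.01, 3.14, 3.14, 3.14].

## Interface

Orientations are given as a rotation vector (axis times angle).
In Python, from bench import r gives the robot as it stands.
- The arm moves only by the shell command python3 -m creep 'ROWS' [OPENING] [FORCE]. ROWS is JSON, one flat list of numbers, 4 for each row, row after row: the shift along the world's x, y, z in mm, then the turn about the world's z in degrees. In form: [dx, dy, dz, yaw, dx, dy, dz, yaw, ...]. A call has 1 to 5 rows; each row is the pose to reach, as a shift and turn from the pose commanded when the call began; what a row does not reach only later rows make up. A row lasts 1/12 s, in which the tool goes at most 41.7 mm and 7.16 degrees, less where a joint would pass 70% of its speed; a pose out of reach is approached as far as the arm can. A call with a gripper value outside its range is refused whole. OPENING is the finger opening in mm, from 0 to 85.4, set as the call begins (- or left out, the last holds). The fingers move at their own pace and stop on an object; FORCE is the grip in N (left out, the last holds). Time passes only in rows, so rows that repeat a pose let the fingers close. It gives the time, the measured TCP pose, the force, the opening and the grip force at its end, in the units of the state.
- r.get_obs(): the state, without advancing time (a new reading comes with each control period).
- r.snapshot(name): name is "side" or "top" or "wrist"; returns a dict with "color" (400x640x3 uint8, blue, green, red), "intrinsics" (3x3 intrinsics, pixels), "extrinsics" (4x4, takes a point from camera to world coordinates). Camera axes: x right, y down, z forward; pixel columns grow to the right and rows downward; lengths in m; the calibration is good to about 2 mm. A picture is of the moment at which its call begins. There is no depth.
- r.sign_off(): hands the job in; it is judged then, once.
Trained networks look in a picture, given as the dict that the camera call returned (one of the last four; its "shot" number tells which), for a name from the list of things; names that differ only in an ending like _2 or _b are one class to them, and where a whole thing is asked for, a point or a joint stands for the part that bears it (a point fixed in the world has none). Each returns a list of dicts, best first, with "conf" (0 to 1); they miss things now and then, are a little off and sometimes report something else, mostly with a low value. They report only what shows in the picture. A call takes as long as a camera call. They do not tell look-alikes from the thing itself.
- r.masks_of(picture, target): "region" (400x640 bool, what is visible of it) and "xy" ([column, row] in pixels, amid what is visible of it).
- r.spot_point(picture, target): "xy" ([column, row] in pixels: a listed point, or the origin of a listed thing).
The state is a dict: "t": time; "joint_positions": joint angles; "joint_velocities": joint speeds; "joint_efforts": joint torques, N m; "tool_pos": TCP position; "tcp_rot": TCP orientation; "wrist_force": force on the tool from outside, world axes, zero at the start; "torque": the same for the moment, N m; "width": opening from 0.0 (shut) to 1.0 (fully open); "finger_force": force on a finger pad.
Only numpy, scipy, OpenCV 4.12 (cv2) and the standard library are available. Lean on these libraries where they do the work, as an engineer would, in place of code of your own. Each camera call takes 0.05 s, during which the arm holds its last target. There are 200 camera calls.

## Working session

There is one attempt and no reset: what is moved stays moved. The work goes in short steps, Python scripts to look and compute and a shell command to move; the robot and the scene stay as the last step left them, time stands still between calls to the robot, and variables do not carry over. Pictures are saved under pics/ and viewed, at most 10 in all, crops included, and the job is handed in when it is done.

```bash
mkdir -p pics; ls; cat > h.py <<'E'
import numpy as np, cv2
from bench import r
def ray(p,xy):
    K=np.array(p["intrinsics"]);E=np.array(p["extrinsics"])
    d=E[:3,:3]@np.linalg.solve(K,[xy[0],xy[1],1.]);return E[:3,3],d
def onz(p,xy,z):
    o,d=ray(p,xy);return o+d*(z-o[2])/d[2]
def proj(p,X):
    K=np.array(p["intrinsics"]);E=np.array(p["extrinsics"])
    c=E[:3,:3].T@(np.array(X)-E[:3,3]);u=K@c;return u[:2]/u[2]
def tri(a,b):
    A=np.zeros((3,3));v=np.zeros(3)
    for p,xy in(a,b):
        o,d=ray(p,xy);d/=np.linalg.norm(d);P=np.eye(3)-np.outer(d,d);A+=P;v+=P@o
    return np.linalg.solve(A,v)
E
python3 - <<'E'
from h import *
np.set_printoptions(precision=4,suppress=True)
o=r.get_obs();print(o["t"],o["tool_pos"],o["tcp_rot"],o["width"],r.grip_depth)
for n in("top","side"):
    p=r.snapshot(n);cv2.imwrite(f"pics/{n}0.png",p["color"]);print(n,np.array(p["extrinsics"])[:3])
    for t in["tray","opening","file_grip","file_tip","file_end","tape_measure","masking_tape","ali_block"]:
        for q in r.spot_point(p,t)[:3]:
            print(t,np.round(q["xy"]),round(q["conf"],2),onz(p,q["xy"],{"opening":.055,"file_grip":.019,"file_end":.019,"file_tip":.0095,}.get(t,0))[:2])
E
```

```text
pics
0.0 [0.2029 0.5906 0.2304] [-0.5171 -3.0986  0.0025] 1.0048119370542292 0.0187
top [[ 0.0111 -0.9844  0.1757  0.3839]
 [-0.9995 -0.0158 -0.0256  0.0771]
 [ 0.028  -0.1754 -0.9841  1.1752]]
tray [358. 232.] 0.56 [ 0.5129 -0.0347]
opening [350. 239.] 0.96 [ 0.4924 -0.0111]
file_grip [335. 246.] 0.93 [0.4783 0.0193]
file_grip [233. 174.] 0.93 [0.6417 0.2572]
file_tip [236. 219.] 0.83 [0.5375 0.2455]
file_end [230. 154.] 0.7 [0.6891 0.2659]
tape_measure [351. 184.] 0.76 [ 0.6271 -0.0187]
masking_tape [381. 294.] 0.63 [ 0.3729 -0.0873]
ali_block [276. 268.] 0.76 [0.4287 0.1526]
side [[ 0.9311 -0.2016  0.304   0.2943]
 [-0.3646 -0.4943  0.7891 -0.6432]
 [-0.0088 -0.8456 -0.5337  0.5395]]
tray [318. 260.] 0.56 [ 0.5076 -0.0405]
opening [305. 228.] 0.82 [ 0.4938 -0.0128]
opening [290. 236.] 0.2 [ 0.4638 -0.0247]
file_grip [293. 238.] 0.87 [0.4797 0.0141]
file_grip [325. 169.] 0.81 [0.6247 0.2293]
file_tip [285. 174.] 0.96 [0.5389 0.2612]
file_end [345. 159.] 0.75 [0.6868 0.2577]
file_end [307. 226.] 0.66 [0.515  0.0386]
file_end [272. 219.] 0.55 [0.4583 0.0848]
tape_measure [372. 236.] 0.84 [ 0.625  -0.0137]
masking_tape [254. 296.] 0.62 [ 0.3801 -0.0841]
ali_block [372. 236.] 0.73 [ 0.6265 -0.0119]
```

View pics/top0.png

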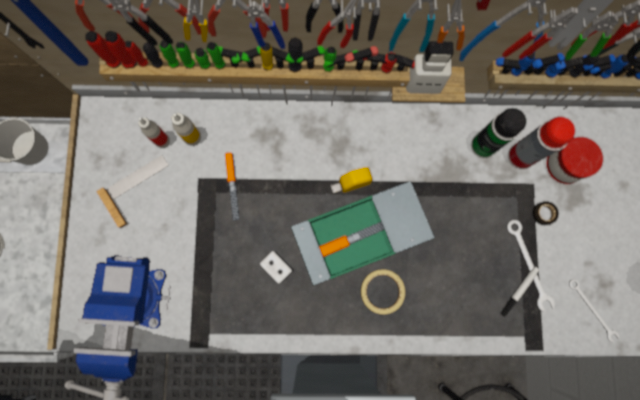

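View pics/side0.png

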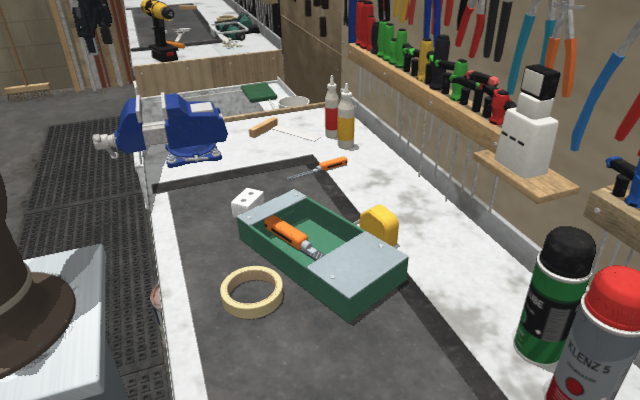

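The larger file is the one in the tray, handle at top-view (335,246) and side-view (293,238). The look-alike lies on the bench at top-view (233,174) and side-view (325,169). It is smaller and loose, so it is not part of the job. The wide cover is at top (405,217) and the narrow one at (310,250). Next I'll fit the tray and file poses and confirm with a crop.

```bash
python3 - <<'E'
from h import *
from scipy.optimize import minimize
np.set_printoptions(precision=4,suppress=True)
P={n:r.snapshot(n) for n in("top","side")}
M={}
for n,p in P.items():
    q=r.masks_of(p,"tray");m=q[0]["region"].astype(np.uint8)
    for f in r.masks_of(p,"file_grip"):
        x,y=f["xy"]; print(n,"file",f["xy"],f["conf"],f["region"].sum())
    c=max(cv2.findContours(m,0,2)[0],key=cv2.contourArea)
    M[n]=cv2.fillPoly(np.zeros((400,640),np.uint8),[cv2.convexHull(c)],1); print(n,q[0]["conf"],m.sum(),M[n].sum())
def box(v,z0=.003,z1=.055):
    c,s=np.cos(v[2]),np.sin(v[2])
    return [(v[0]+c*a-s*b,v[1]+s*a+c*b,z) for a in(-.143,.143) for b in(-.068,.068) for z in(z0,z1)]
def cost(v):
    e=0
    for n,p in P.items():
        h=cv2.convexHull(np.array([proj(p,X) for X in box(v)],np.float32))
        m=cv2.fillPoly(np.zeros((400,640),np.uint8),[np.round(h*16).astype(np.int32)],1,shift=4)
        e+=(m!=M[n]).sum()/M[n].sum()
    return e
best=min((minimize(cost,[.505,-.037,a],method="Nelder-Mead",options=dict(initial_simplex=[[.505,-.037,a],[.515,-.037,a],[.505,-.027,a],[.505,-.037,a+.1]])) for a in(1.75,1.9,2.05)),key=lambda s:s.fun)
v=best.x;print(v,np.degrees(v[2]),best.fun);np.save("tray.npy",v)
c,s=np.cos(v[2]),np.sin(v[2])
T=lambda a,b,z:(v[0]+c*a-s*b,v[1]+s*a+c*b,z)
p=P["top"];g=p["color"][170:295,285:445];k=5;g=cv2.resize(g,None,fx=k,fy=k,interpolation=2)[:600]
def L(pts,col):
    q=np.array([(proj(p,X)-[285,170]+.5)*k for X in pts]);cv2.polylines(g,[q.astype(np.int32)],True,col,1)
for a,b in((-.143,.143),(-.05,.105)): L([T(a,-.068,.055),T(b,-.068,.055),T(b,.068,.055),T(a,.068,.055)],(0,0,255))
cv2.imwrite("pics/crop1.png",g)
E
```

```text
top file [345.5, 238.8] 0.79 634
top file [233.5, 179.9] 0.58 505
top 0.87 7480 8315
side file [325.1, 166.3] 0.79 364
side file [289.6, 236.3] 0.73 984
side file [330.0, 255.6] 0.18 10975
side 0.58 11260 12436
[ 0.5076 -0.0386  1.9491] 111.67322421173762 0.0392038167467947
```

View pics/crop1.png

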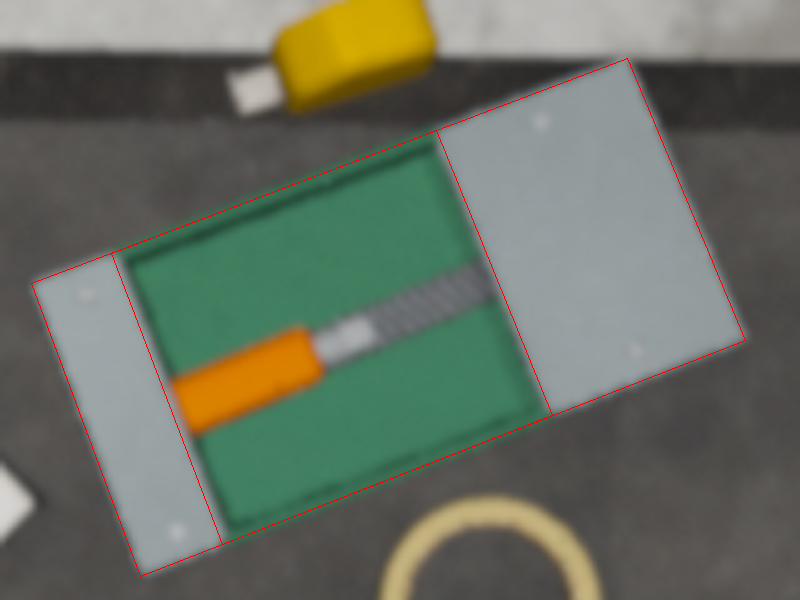

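The tray fit lies on the cover edges. Inside it, the orange handle runs from crop (185,406) to (314,350), and the blade goes under the wide cover at (485,282). Both ends are caught, so this is the file meant.

```bash
python3 - <<'E'
from h import *
np.set_printoptions(precision=4,suppress=True)
v=np.load("tray.npy");c,s=np.cos(v[2]),np.sin(v[2]);R=np.array([[c,-s],[s,c]])
p=r.snapshot("top")
def px(a,b):return (285+a/5-.5+.1,170+b/5-.5+.1)
print("tool yaw", r.get_obs()["tcp_rot"])
for n,q,z in(("front",px(314,350),.031),("back",px(185,406),.031),("blade",px(485,282),.012),("blade2",px(380,325),.012)):
    X=onz(p,q,z)[:2];print(n,X,"tray mm",1e3*R.T@(X-v[:2]))
h=[m for m in r.masks_of(p,"file_grip") if m["xy"][0]>300][0]["region"]
hsv=cv2.cvtColor(p["color"],cv2.COLOR_BGR2HSV)
for nm,m,z in(("orange",h&(hsv[...,1]>150)&(hsv[...,0]<25),.031),("all",h,.02)):
    ys,xs=np.nonzero(m);W=np.array([onz(p,a,z)[:2] for a in zip(xs,ys)]);T=1e3*(W-v[:2])@R
    mu=T.mean(0);d=np.linalg.svd(T-mu,full_matrices=0)[2][0];print(nm,len(xs),mu,np.degrees(np.arctan2(d[1],d[0])),T.min(0),T.max(0))
from scipy.spatial.transform import Rotation as Ro
print(Ro.from_rotvec(r.get_obs()["tcp_rot"]).as_matrix())
E
```

```text
tool yaw [-0.5172 -3.0987 -0.    ]
front [ 0.4924 -0.0074] tray mm [34.5528  2.5519]
back [0.4666 0.0503] tray mm [97.6762  5.2681]
blade [ 0.5266 -0.0874] tray mm [-52.4444   0.3587]
blade2 [ 0.5061 -0.039 ] tray mm [0.1097 1.5276]
orange 315 [67.4829  4.9555] 1.978497506311461 [33.9931 -8.025 ] [99.8856 17.8194]
all 638 [28.6174  3.3505] 1.6511918713391611 [-52.7538  -8.7966] [99.373  18.1022]
[[-0.9458  0.3248  0.0001]
 [ 0.3248  0.9458  0.    ]
 [-0.      0.     -1.    ]]
```

```bash
python3 -m creep '[0,0,40,-7,0,0,80,-14,17,-36,80,-21,34,-72,80,-28,51,-108,80,-35]' 85 20; python3 -m creep '[17,-36,0,-7,34,-72,0,-12.5,51,-108,0,-12.5,68,-144,0,-12.5,85,-180,0,-12.5]'; python3 -m creep '[17,-36,0,0,34,-72,0,0,51,-108,0,0,68,-144,0,0,85,-180,0,0]'; python3 -m creep '[17,-36,-10,0,34,-72,-30,0,51,-100,-50,0,58,-107,-80,0,58,-107,-80,0]' 55
```

```text
t: 1.72
tool_pos: [0.2543, 0.4823, 0.3118]
tcp_rot: [-1.432, -2.796, -0.002]
wrist_force: [1.0, 0.0, 0.6]
width: 0.994
finger_force: 0.0
t: 2.13
tool_pos: [0.3394, 0.3013, 0.3116]
tcp_rot: [-1.721, -2.628, -0.001]
wrist_force: [0.7, 0.5, 0.2]
width: 0.998
finger_force: 0.0
t: 2.55
tool_pos: [0.4245, 0.1212, 0.3117]
tcp_rot: [1.721, 2.628, 0.002]
wrist_force: [0.5, 0.7, 0.1]
width: 0.991
finger_force: 0.0
t: 2.97
tool_pos: [0.4807, 0.013, 0.2274]
tcp_rot: [-1.726, -2.622, 0.008]
wrist_force: [-2.3, 0.2, -0.6]
width: 0.646
finger_force: 0.0
```

```bash
python3 - <<'E'
from h import *
np.set_printoptions(precision=4,suppress=True)
v=np.load("tray.npy");c,s=np.cos(v[2]),np.sin(v[2]);R=np.array([[c,-s],[s,c]])
p=r.snapshot("wrist");cv2.imwrite("pics/w1.png",p["color"])
for t,z in(("file_grip",.019),("opening",.055)):
    for q in r.spot_point(p,t)[:2]:
        X=onz(p,q["xy"],z)[:2];print(t,q["xy"],q["conf"],X,1e3*R.T@(X-v[:2]))
for f in r.masks_of(p,"file_grip")[:2]:
    h=f["region"];hsv=cv2.cvtColor(p["color"],cv2.COLOR_BGR2HSV)
    m=h&(hsv[...,1]>150)&(hsv[...,0]<25)
    ys,xs=np.nonzero(m);
    if len(xs)<50: continue
    W=np.array([onz(p,a,.031)[:2] for a in zip(xs,ys)]);T=1e3*(W-v[:2])@R
    mu=T.mean(0);d=np.linalg.svd(T-mu,full_matrices=0)[2][0];print(f["conf"],len(xs),mu,W.mean(0),np.degrees(np.arctan2(d[1],d[0])),np.percentile(T,[1,99],axis=0))
from scipy.spatial.transform import Rotation as Ro
o=r.get_obs();m=Ro.from_rotvec(o["tcp_rot"]).as_matrix();print(o["tool_pos"],np.degrees(np.arctan2(m[1,1],m[0,1])))
E
```

```text
file_grip [324.3, 177.0] 0.62 [0.4837 0.013 ] [56.7584  3.1759]
file_grip [540.9, 25.9] 0.58 [0.6319 0.2585] [ 230.0783 -225.2681]
opening [324.6, 206.4] 0.78 [ 0.4946 -0.0118] [29.6233  2.2259]
0.85 1012 [69.4528  6.8905] [0.4755 0.0234] -176.96828342301924 [[36.6291 -5.0818]
 [99.1626 19.0821]]
0.81 1272 [ 221.7131 -236.2795] [0.6453 0.2547] -102.29758975599398 [[ 208.3654 -269.8201]
 [ 236.3996 -203.3532]]
[0.4823 0.0171 0.2324] 23.619861133841017
```

View pics/w1.png

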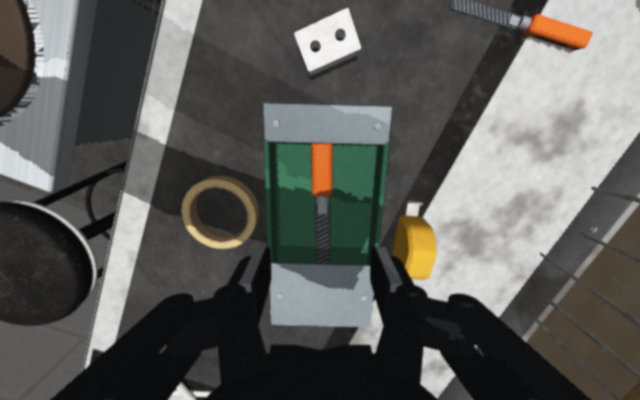

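```bash
python3 -m creep '[0,-3,-35,0,0,-3,-70,0,0,-3,-105,0,0,-3,-140,0,0,-3,-155,0]' 50; python3 -m creep '[0,0,-20,0,0,0,-40,0,0,0,-55,0,0,0,-62,0,0,0,-62,0]'; python3 - <<'E'
from h import *
for n in["side","wrist"]:
    p=r.snapshot(n);a=p["color"];a=cv2.resize(a[170:330,210:450],None,fx=3,fy=3,interpolation=2) if n=="side" else a
    cv2.imwrite(f"pics/{n}2.png",a)
print(r.get_obs()["tool_pos"],r.get_obs()["wrist_force"])
E
```

```text
t: 3.58
tool_pos: [0.4808, 0.015, 0.0743]
tcp_rot: [-1.716, -2.629, 0.001]
wrist_force: [-1.1, -0.2, 0.5]
width: 0.582
finger_force: 0.0
t: 4.0
tool_pos: [0.4821, 0.0144, 0.0142]
tcp_rot: [-1.718, -2.629, -0.001]
wrist_force: [0.6, -0.5, 0.3]
width: 0.583
finger_force: 0.0
[0.48285667 0.0138843  0.01538428] [-0.16889622 -0.37426747 -0.3535667 ]
```

View pics/side2.png

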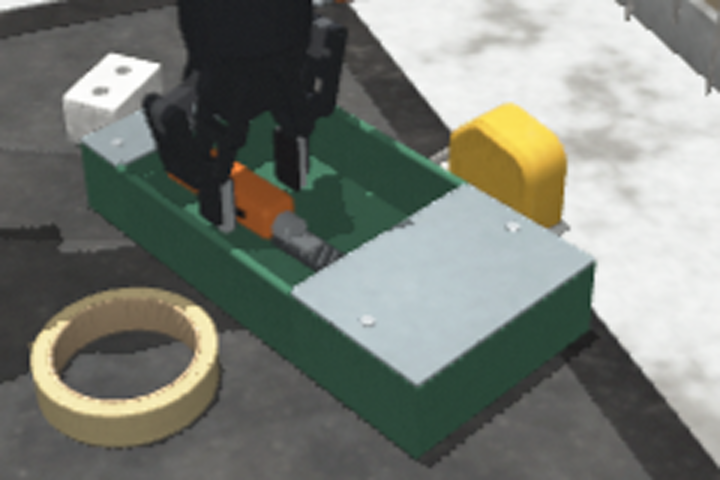

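The fingers straddle the handle, at crop (215,205) and (293,165), with the handle between them. I'll lower slightly and close gently.

```bash
python3 -m creep '[0,0,-4,0,0,0,-4,0,0,0,-4,0,0,0,-4,0,0,0,-4,0]' 15 30;python3 -m creep '[0,0,0,0,0,0,0,0,0,0,0,0]' ; python3 -m creep '[0,0,1,0,0,0,2,0,0,0,3,0,0,0,3,0]'; python3 - <<'E'
from h import *
print(r.get_obs()["tool_pos"],r.get_obs()["wrist_force"],r.get_obs()["torque"])
E
```

```text
t: 4.52
tool_pos: [0.4826, 0.0135, 0.011]
tcp_rot: [1.721, 2.628, 0.002]
wrist_force: [-1.4, 0.8, 5.9]
width: 0.298
finger_force: 30.9
t: 4.77
tool_pos: [0.4826, 0.0135, 0.011]
tcp_rot: [1.721, 2.628, 0.002]
wrist_force: [-1.2, 1.2, 7.2]
width: 0.298
finger_force: 30.9
t: 5.1
tool_pos: [0.4819, 0.013, 0.0134]
tcp_rot: [1.721, 2.628, -0.0]
wrist_force: [-0.4, -0.1, -1.8]
width: 0.294
finger_force: 29.9
[0.48194667 0.01304885 0.01339446] [-0.40582668 -0.14699243 -1.76611054] [ 0.02713393 -0.01650832 -0.03772166]
```

```bash
python3 -m creep '[2,-4.5,0,0,4,-9,0,0,6,-13.5,0,0,8,-18,0,0,10,-22.5,0,0]'; python3 -m creep '[2,-4.5,0,0,4,-9,0,0,6,-13.5,0,0,7.2,-17,0,0,7.2,-17,0,0]'; python3 - <<'E'
from h import *
v=np.load("tray.npy");c,s=np.cos(v[2]),np.sin(v[2]);R=np.array([[c,-s],[s,c]])
o=r.get_obs();print(o["tool_pos"],o["wrist_force"],R.T@(o["tool_pos"][:2]-v[:2]))
p=r.snapshot("side");cv2.imwrite("pics/s3.png",cv2.resize(p["color"][170:330,210:450],None,fx=3,fy=3,interpolation=2))
E
```

```text
t: 5.52
tool_pos: [0.4922, -0.0102, 0.0132]
tcp_rot: [1.722, 2.628, -0.0]
wrist_force: [1.0, -0.0, -1.1]
width: 0.3
finger_force: 29.9
t: 5.93
tool_pos: [0.4995, -0.0275, 0.0134]
tcp_rot: [1.723, 2.626, -0.0]
wrist_force: [-0.5, 0.1, -2.1]
width: 0.292
finger_force: 29.9
[ 0.49953793 -0.02745362  0.01337114] [-0.49115808  0.1382507  -2.12328239] [0.013282   0.00337105]
```

View pics/s3.png

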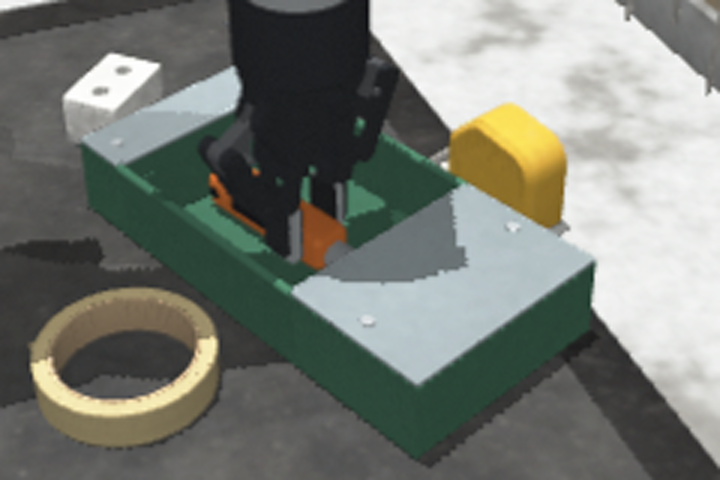

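The handle end, at crop (215,190), is clear of the narrow cover. I'll loosen the grip to 20 N and lift, watching force and pitch.

```bash
python3 -m creep '[0,0,0,0,0,0,6,0,0,0,12,0,0,0,18,0,0,0,24,0]' 15 20; python3 -m creep '[0,0,4,0,0,0,8,0,0,0,12,0,0,0,12,0]'; cat > st.py <<'E'
from h import *
import sys
np.set_printoptions(precision=4,suppress=True)
v=np.load("tray.npy");c,s=np.cos(v[2]),np.sin(v[2]);R=np.array([[c,-s],[s,c]])
o=r.get_obs();print(o["t"],o["tool_pos"],o["wrist_force"],o["torque"],1e3*R.T@(o["tool_pos"][:2]-v[:2]))
p=r.snapshot("side");q=r.snapshot("top")
for t in("file_end","file_grip","file_tip"):
    A=[a for a in r.spot_point(p,t)];B=r.spot_point(q,t)
    for a in A:
        for b in B:
            X=tri((p,a["xy"]),(q,b["xy"]))
            e=np.linalg.norm(proj(p,X)-a["xy"])
            if e<5 and np.linalg.norm(X[:2]-o["tool_pos"][:2])<.2: print(t,X,1e3*R.T@(X[:2]-v[:2]),round(e,1),round(a["conf"],2),round(b["conf"],2))
if len(sys.argv)>1:cv2.imwrite(f"pics/{sys.argv[1]}.png",cv2.resize(p["color"][90:330,190:510],None,fx=2.5,fy=2.5,interpolation=2))
E
python3 st.py s4
```

```text
t: 6.4
tool_pos: [0.4994, -0.0262, 0.0382]
tcp_rot: [1.721, 2.628, 0.001]
wrist_force: [-0.4, 0.1, -1.6]
width: 0.3
finger_force: 29.9
t: 6.73
tool_pos: [0.4996, -0.0263, 0.0501]
tcp_rot: [1.721, 2.627, 0.001]
wrist_force: [-0.2, 0.1, -1.7]
width: 0.296
finger_force: 29.9
6.7333 [ 0.4996 -0.0263  0.0501] [-0.1767  0.1155 -1.683 ] [ 0.0162 -0.0281  0.0332] [14.2888  2.8765]
file_end [0.4705 0.0419 0.0601] [88.4197  4.7188] 2.2 0.97 0.73
```

View pics/s4.png

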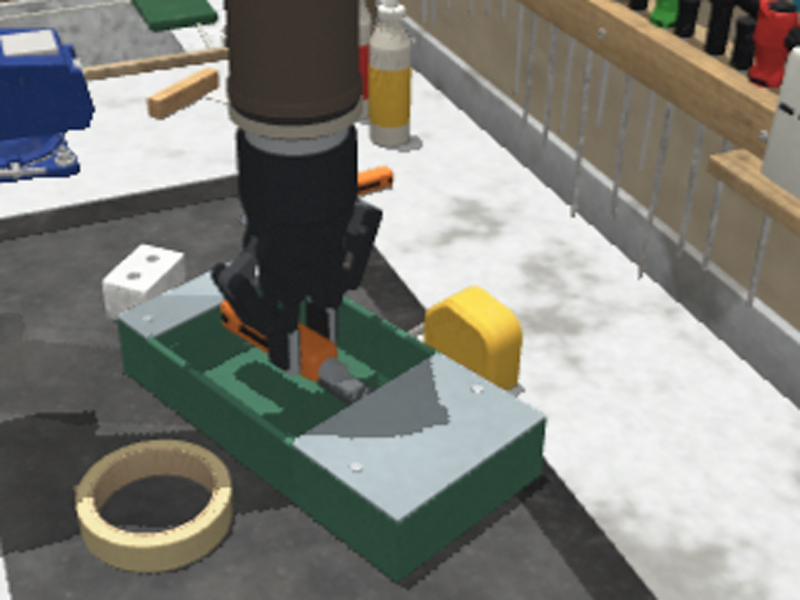

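```bash
python3 -m creep '[0,0,0,0,0,0,2,0,0,0,4,0]' 10 20; python3 -m creep '[0,0,2,0,0,0,2,0]';python3 -m creep '[0,0,2,0,0,0,2,0]'; python3 -m creep '[0,0,2,0,0,0,2,0]'
```

```text
t: 7.38
tool_pos: [0.499, -0.0267, 0.0532]
tcp_rot: [-1.722, -2.628, 0.001]
wrist_force: [2.3, -2.8, -6.8]
width: 0.301
finger_force: 29.2
t: 7.55
tool_pos: [0.4991, -0.0267, 0.0555]
tcp_rot: [1.722, 2.627, -0.0]
wrist_force: [-0.6, -1.8, -4.9]
width: 0.297
finger_force: 29.2
t: 7.72
tool_pos: [0.499, -0.0265, 0.0574]
tcp_rot: [-1.722, -2.627, 0.0]
wrist_force: [-0.2, -2.1, -4.4]
width: 0.298
finger_force: 29.0
t: 7.88
tool_pos: [0.499, -0.0264, 0.0595]
tcp_rot: [-1.721, -2.628, 0.0]
wrist_force: [-0.6, -2.8, -5.4]
width: 0.298
finger_force: 28.9
```

```bash
python3 -m creep '[0,0,1.5,0,0,0,3,0,0,0,4.5,0,0,0,6,0,0,0,6,0]'; python3 -m creep '[0,0,1.5,0,0,0,3,0,0,0,4.5,0,0,0,6,0,0,0,6,0]'; python3 -m creep '[0,0,1.5,0,0,0,3,0,0,0,4.5,0,0,0,6,0,0,0,6,0]';python3 st.py s5
```

```text
t: 8.3
tool_pos: [0.4992, -0.0262, 0.0656]
tcp_rot: [-1.721, -2.628, -0.0]
wrist_force: [-0.1, -0.7, -4.7]
width: 0.301
finger_force: 28.7
t: 8.72
tool_pos: [0.4993, -0.0262, 0.0716]
tcp_rot: [1.721, 2.628, 0.001]
wrist_force: [-0.1, -0.9, -4.6]
width: 0.297
finger_force: 28.5
t: 9.13
tool_pos: [0.4992, -0.0263, 0.0776]
tcp_rot: [-1.721, -2.628, -0.0]
wrist_force: [0.0, -0.3, -4.9]
width: 0.301
finger_force: 28.3
9.1333 [ 0.4992 -0.0263  0.0776] [ 0.0307 -0.3241 -4.8614] [ 0.1997  0.1357 -0.0352] [14.5206  3.2371]
```

View pics/s5.png

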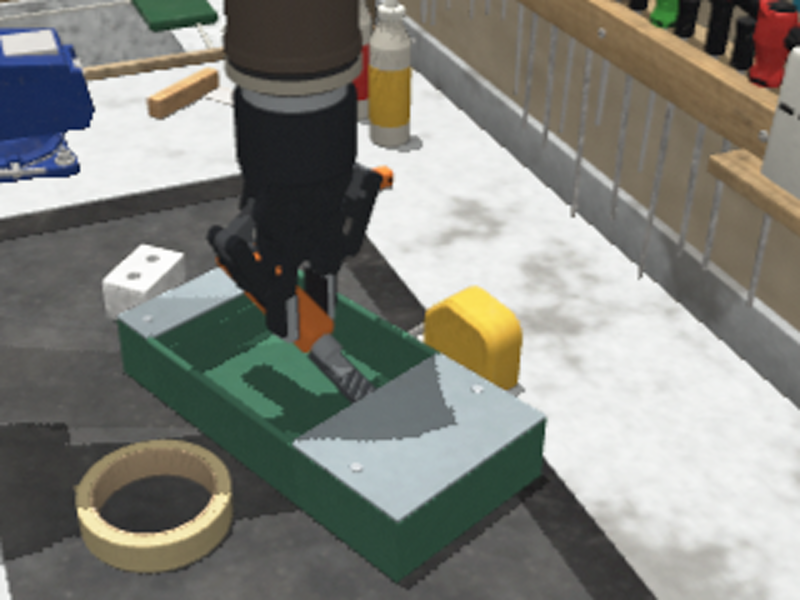

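The handle is now about 20° up through the opening with only 3 N against the cover edge. I'll draw it out along its axis, slightly shallower so the blade backs off the cover.

```bash
python3 -m creep '[-2,4.6,1,0,-5,11.5,3.5,0,-9,20.7,6.7,0,-13,30,10,0,-17,39,13,0]'; python3 -m creep '[-4,9.2,3.2,0,-8,18.4,6.4,0,-12,27.6,9.6,0,-16,37,12.8,0,-20,46,16,0]';  python3 -m creep '[-4,9.2,3.5,0,-8,18.4,7,0,-8,18.4,7,0]'; python3 st.py
```

```text
t: 9.95
tool_pos: [0.482, 0.014, 0.0908]
tcp_rot: [1.721, 2.628, 0.001]
wrist_force: [-0.1, 0.1, -1.5]
width: 0.301
finger_force: 28.7
t: 10.37
tool_pos: [0.4618, 0.0601, 0.1069]
tcp_rot: [1.72, 2.629, 0.001]
wrist_force: [-0.4, 0.4, -1.1]
width: 0.293
finger_force: 28.7
t: 10.62
tool_pos: [0.4536, 0.0798, 0.1141]
tcp_rot: [-1.717, -2.63, -0.003]
wrist_force: [0.4, 0.4, -1.3]
width: 0.295
finger_force: 28.8
10.6167 [0.4536 0.0798 0.1141] [ 0.4496  0.4114 -1.2663] [-0.0521  0.0272  0.0128] [129.8692   6.4453]
file_tip [ 0.5125 -0.0445  0.0576] [-7.3622 -2.3595] 2.4 0.98 0.65
file_tip [ 0.5123 -0.0297  0.0459] [ 6.4977 -7.6517] 0.7 0.98 0.16
file_tip [0.5384 0.2531 0.0034] [ 259.6049 -136.379 ] 0.0 0.54 0.72
```

The file is out: tip at tray x ≈ -7 mm, and the wrist carries only its weight. It still has to be level, and the tool can't tilt. I'll raise it, take the tip back over the wide cover and rest it there very lightly, so the file turns level in the pads.

```bash
python3 -m creep '[0,0,10,0,0,0,20,0,0,0,32,0,0,0,40,0,0,0,40,0]';  python3 -m creep '[5,-11.5,0,0,13,-30,0,0,22,-50.5,0,0,32,-73,0,0,40,-92,0,0]'; python3 -m creep '[4,-9,0,0,4,-9,0,0,4,-9,0,0]'; python3 st.py s6
```

```text
t: 11.43
tool_pos: [0.4555, 0.0772, 0.1554]
tcp_rot: [1.721, 2.626, 0.005]
wrist_force: [0.8, -0.2, -1.3]
width: 0.294
finger_force: 28.8
t: 11.85
tool_pos: [0.4947, -0.0163, 0.1534]
tcp_rot: [1.721, 2.628, 0.0]
wrist_force: [0.0, 0.1, -1.7]
width: 0.301
finger_force: 28.8
t: 12.1
tool_pos: [0.4978, -0.0236, 0.153]
tcp_rot: [-1.722, -2.627, 0.0]
wrist_force: [-1.0, 0.5, -1.0]
width: 0.297
finger_force: 28.8
12.1 [ 0.4978 -0.0236  0.153 ] [-0.9904  0.532  -1.0262] [ 0.0657 -0.006  -0.0181] [17.4534  3.5666]
file_end [0.4692 0.0417 0.1815] [88.7465  6.0543] 1.1 0.82 0.62
```

View pics/s6.png

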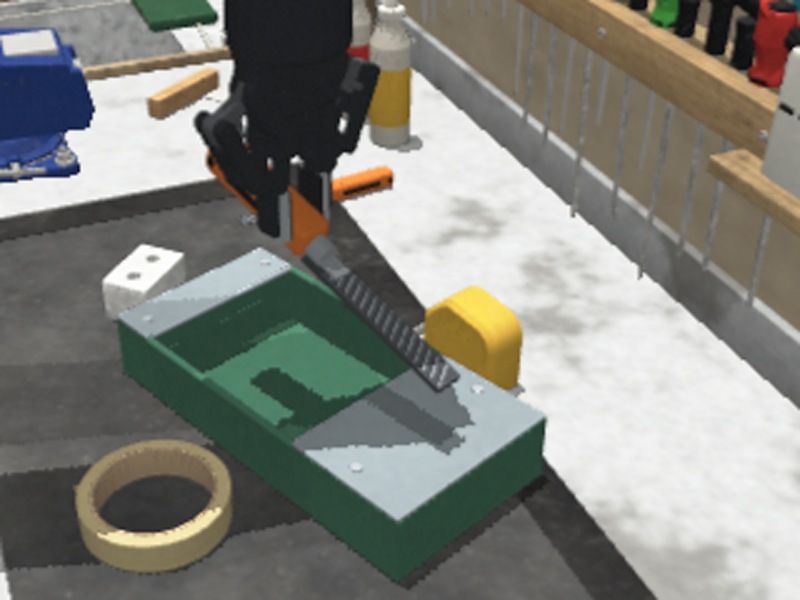

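The tip at crop (445,383) hangs above the wide cover. Lowering now.

```bash
python3 -m creep '[0,0,-8,0,0,0,-16,0,0,0,-24,0,0,0,-30,0,0,0,-30,0]'; python3 -m creep '[0,0,-3,0,0,0,-6,0,0,0,-9,0,0,0,-12,0,0,0,-15,0]'; python3 -m creep '[0,0,-3,0,0,0,-6,0,0,0,-9,0,0,0,-12,0,0,0,-15,0]';python3 -m creep '[0,0,-3,0,0,0,-6,0,0,0,-9,0,0,0,-12,0,0,0,-15,0]'; python3 -m creep '[0,0,-3,0,0,0,-6,0,0,0,-9,0,0,0,-12,0,0,0,-12,0]'; python3 st.py
```

```text
t: 12.92
tool_pos: [0.4971, -0.024, 0.1215]
tcp_rot: [-1.72, -2.626, 0.003]
wrist_force: [0.5, -0.0, -1.7]
width: 0.299
finger_force: 28.8
t: 13.33
tool_pos: [0.4984, -0.0239, 0.1082]
tcp_rot: [1.721, 2.628, 0.001]
wrist_force: [-1.4, 2.1, 1.9]
width: 0.297
finger_force: 29.2
t: 13.75
tool_pos: [0.4983, -0.0239, 0.0931]
tcp_rot: [1.721, 2.628, 0.0]
wrist_force: [0.1, 2.0, 1.4]
width: 0.29
finger_force: 29.0
t: 14.17
tool_pos: [0.4982, -0.024, 0.0779]
tcp_rot: [-1.722, -2.628, 0.0]
wrist_force: [-0.3, 2.5, 1.7]
width: 0.298
finger_force: 28.9
t: 14.58
tool_pos: [0.498, -0.0241, 0.0657]
tcp_rot: [-1.721, -2.628, 0.001]
wrist_force: [-0.5, 1.2, 0.7]
width: 0.299
finger_force: 28.9
14.5833 [ 0.498  -0.0241  0.0657] [-0.5031  1.2273  0.7352] [ 0.0135 -0.0682  0.0664] [16.9581  3.5264]
file_end [0.4707 0.0462 0.0729] [92.4108  2.9644] 2.0 0.89 0.53
```

```bash
python3 -m creep '[0,0,-1.5,0,0,0,-3,0,0,0,-4.5,0,0,0,-4.5,0]'; python3 -m creep '[0,0,-1,0,0,0,-1,0]';python3 -m creep '[0,0,-1,0,0,0,-1,0]'; python3 st.py
```

```text
t: 15.32
tool_pos: [0.4982, -0.0239, 0.0616]
tcp_rot: [-1.721, -2.628, 0.0]
wrist_force: [-0.6, 1.4, 1.6]
width: 0.295
finger_force: 28.9
t: 15.48
tool_pos: [0.4983, -0.0239, 0.0607]
tcp_rot: [1.721, 2.628, 0.0]
wrist_force: [-1.1, 1.5, 1.7]
width: 0.298
finger_force: 29.0
t: 15.65
tool_pos: [0.4983, -0.0238, 0.0598]
tcp_rot: [-1.721, -2.628, -0.0]
wrist_force: [-1.9, 1.9, 3.4]
width: 0.3
finger_force: 29.3
15.65 [ 0.4983 -0.0238  0.0598] [-1.8944  1.8753  3.4225] [ 0.1254  0.1102 -0.038 ] [17.1078  3.178 ]
file_end [0.472  0.0472 0.0608] [92.8109  1.4349] 0.1 0.69 0.74
```

The force rises as the blade comes flat. I'll firm up the grip and lift.

```bash
python3 -m creep '[0,0,0,0,0,0,0,0,0,0,0,0]' 5 50; python3 -m creep '[0,0,2,0,0,0,6,0,0,0,12,0,0,0,20,0,0,0,28,0]'; python3 -m creep '[0,0,9,0,0,0,18,0,0,0,27,0,0,0,36,0,0,0,45,0]'; python3 -m creep '[0,0,9,0,0,0,18,0,0,0,27,0,0,0,36,0,0,0,45,0]'; python3 -m creep '[0,0,8,0,0,0,15,0,0,0,20,0,0,0,22,0,0,0,22,0]'; python3 -m creep '[0,0,0,0,0,0,0,0,0,0,0,0]'; python3 st.py s7
```

```text
t: 16.3
tool_pos: [0.4983, -0.0239, 0.0599]
tcp_rot: [1.721, 2.628, 0.0]
wrist_force: [-0.6, 3.5, 4.4]
width: 0.292
finger_force: 55.2
t: 16.72
tool_pos: [0.4981, -0.0243, 0.0885]
tcp_rot: [-1.722, -2.627, 0.001]
wrist_force: [1.2, -0.3, -1.1]
width: 0.291
finger_force: 54.7
t: 17.13
tool_pos: [0.4983, -0.0239, 0.1339]
tcp_rot: [1.721, 2.628, 0.001]
wrist_force: [0.4, -0.5, -1.4]
width: 0.295
finger_force: 54.7
t: 17.55
tool_pos: [0.4982, -0.024, 0.1787]
tcp_rot: [-1.721, -2.628, 0.0]
wrist_force: [-0.8, -0.6, -1.5]
width: 0.29
finger_force: 54.7
t: 17.97
tool_pos: [0.4984, -0.0239, 0.2002]
tcp_rot: [1.721, 2.628, 0.001]
wrist_force: [-0.4, 0.6, -1.0]
width: 0.289
finger_force: 54.7
t: 18.22
tool_pos: [0.4979, -0.024, 0.1994]
tcp_rot: [-1.721, -2.628, 0.001]
wrist_force: [-0.9, 0.3, -1.6]
width: 0.291
finger_force: 54.7
18.2167 [ 0.4979 -0.024   0.1994] [-0.9008  0.2903 -1.5639] [-0.0209  0.0015 -0.0371] [17.0798  3.5887]
file_end [0.47   0.0472 0.2027] [93.5532  3.2266] 2.2 0.67 0.56
```

View pics/s7.png

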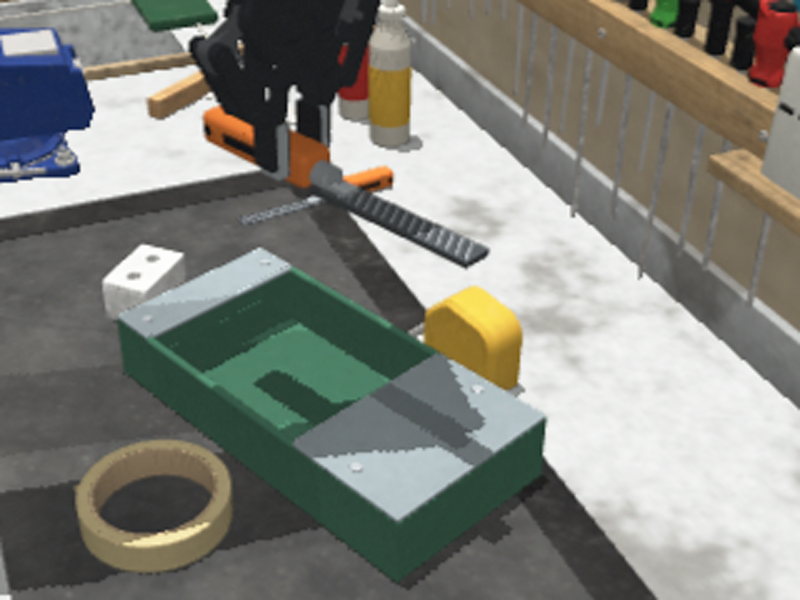

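The file hangs well clear of the tray, end at crop (207,127) and tip at (478,254). I'll check the tip's height against the vertical plane of the file axis, then hand in if it is level.

```bash
python3 - <<'E'
from h import *
p=r.snapshot("side");t=r.get_obs()["tool_pos"];a=np.radians(113.6);n=np.array([-np.sin(a),np.cos(a),0])
for nm,uv in(("tip",(190+478/2.5,90+256/2.5)),("end",(190+207/2.5,90+127/2.5))):
    o,d=ray(p,uv);X=o+d*((t-o)@n)/(d@n);print(nm,X,(X-t)@[np.cos(a),np.sin(a),0])
E
```

```text
tip [ 0.55819776 -0.16135125  0.19868037] -0.14988860805616408
end [0.46493854 0.05211067 0.19862235] 0.08305618811085591
```

```bash
python3 -c "
from bench import r
print(r.get_obs()['joint_velocities']);print(r.sign_off())"
```

```text
[-0.00053795 -0.00057988  0.00048788  0.00194673  0.00101012  0.00090234
  0.00040329]
the job is handed in; nothing more can be done
None
```

The file is out of the tray and handed in after about 18 s, held still and level (within about 2°) some 14 cm above the covers. Since the tool can't tilt, I tilted it against the wide cover's edge and levelled it by resting the blade on that cover; forces on the tray stayed under about 7 N, and the things around it were not touched.

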